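Load the steamer basket and hold it up by its telescopic handle

ROBOT

A 6-joint arm with a two-finger parallel gripper is mounted at the origin on the work surface. World frame = base frame: x ahead of the robot, y to its left, z up, the work surface at z = 0. Lengths are in m, angles in degrees, forces in N, time in s.
With the tool pointing down it reaches from about 0.3 to 1 m from the base axis. Payload 5.1 kg.
Tool frame: the origin (TCP) lies on the mounting face of the last link; the fingertips stand 190 mm ahead of it and the grasp point (between the pads) lies 171 mm ahead of it; z points along the fingers, y is the line along which they close (so a half turn about z gives the same grasp; the last joint's range is limited). The gripper opens to 95 mm and grips with 3 to 60 N. Pads are 20 mm wide; open, the fingers measure 119 mm over their backs; the gripper's body (75 mm by 180 mm) begins 59 mm behind the grasp point.
Start: joints at [62.189, 7.093, 94.555, -0, 78.352, -4.733], TCP at [0.255, 0.598, 0.405] pointing down, gripper open.
Joint ranges: [-149.61, 149.61], [-58.7, 133.49], [1.44, 155.28], [-77.14, 257.14], [18.33, 153.61], [-166.67, 166.67]. Speed limits (degrees/s): [147.25, 147.25, 180, 180, 180, 180].

INTERFACE

Orientations are given as a 3x3 rotation matrix whose columns are the frame's x, y, z axes.
In Python, from bench import r, cams gives the robot as it stands.
- The arm moves only by the tool move_arm, never from a script. Its argument "rows" is a list of rows, each an object with "translation": the shift along the tool's x, y, z normalised to -1 to 1, where 1 is 0.3 m, a list of three; "turn": the turn about the tool's z normalised to -1 to 1, where 1 is pi rad; "grip": the opening, from -1 (shut) to 1 (fully open). In form: [{"translation": [x, y, z], "turn": turn, "grip": grip}, ...]. A call has 1 to 10 rows; each row shifts and turns the commanded pose from where the row before left it, along the tool's axes as they then stand; what a row does not reach is not made up. A row lasts 1/12 s, in which the tool goes at most 41.7 mm and 7.16 degrees, less where a joint would pass 70% of its speed; a pose out of reach is approached as far as the arm can. A call with a number of a shift or a turn outside -1 to 1 is refused whole. A call with a gripper value outside its range is refused whole. The fingers move at their own pace and stop on an object; "grip_force" is the grip in N (left out, the last holds). Time passes only in rows, so rows that do not move let the fingers close. It gives the time, the measured TCP pose, the force, the opening and the grip force at its end, in the units of the state.
- r.get_obs(): the state, without advancing time (a new reading comes with each control period).
- cams.capture(name): name is "side" or "top" or "wrist"; returns a dict with "img" (400x640x3 uint8, red, green, blue), "fx", "fy", "cx", "cy" (pixels), "R" (3x3) and "t" (3): a world point X has camera coordinates R X + t. Camera axes: x right, y down, z forward; pixel columns grow to the right and rows downward; lengths in m; the calibration is good to about 2 mm. The wrist camera is an equidistant fisheye: a pixel r from the principal point sees the ray r / f radians off the axis. A picture is of the moment at which its call begins. There is no depth.
- r.finish_job(): hands the job in; it is judged then, once.
The state is a dict: "clock": time; "joint_pos": joint angles; "joint_velocities": joint speeds; "effort": joint torques, N m; "tool_pos": TCP position; "eef_rot": TCP orientation; "contact_force": force on the tool from outside, world axes, zero at the start; "moment": the same for the moment, N m; "finger_gap": opening from 0.0 (shut) to 1.0 (fully open); "grasp_force": force on a finger pad.
Only numpy, scipy, OpenCV 4.12 (cv2) and the standard library are available. Lean on these libraries where they do the work, as an engineer would, in place of code of your own. Each camera call takes 0.05 s, during which the arm holds its last target. There are 200 camera calls.

TASK

Tip the new potatoes out of the green cup into the steamer basket that sits in the pot, and stand the empty cup upright on the counter again. Then squeeze the red button in the basket's handle, draw the telescopic handle out to its second stop (all the way), and lift the loaded basket by it, level, until it is completely clear of the pot's rim. Finish still holding it there above the pot, all four potatoes in it, so that I can pour the water in underneath; leave the pot on its burner and the other things on the counter alone.

Things in the scene. Friction and masses are not known exactly. Their poses are not given: they have to be found in the camera images.
- pot: Open steel pot on one of the two zones of a black glass induction hob (glass 6 mm above the counter). Outer diameter 230 mm, height 78 mm, wall 4 mm, base 6 mm, 1.5 kg, loose. Loop handles on its own +x and -x sides reach 142 mm from its axis, 67 mm high. Origin: centre of the underside, z up.
- basket: Perforated steel steamer basket on 12 mm feet, standing in the pot's middle, about 0.45 kg, loose. Open bowl: outer diameter 120 mm at the floor (inner floor 15 mm above the origin), 176 mm at the rim (60 mm above). On its axis stands a telescope: outer tube 22 mm thick, top 84 mm above the origin, the black grip on it. Origin: centre under the feet, z up. Yaw: that of the grip.
- grip (a point): Centre of the black bar grip on the telescope: 56 mm long along its own x, 24 mm thick along its own y, 28 mm tall; 100 mm above the basket's origin while the handle is in; axes parallel to the basket's. Gripped across the thickness midway along its length, a finger pad pushes the button in.
- button_face (a point): Centre of the outer face of the red button (14 mm diameter), midway on the grip's +y long side, 16 mm from the grip's centre, 4 mm proud of the side. Sprung outward: about 4 N starts it, 8 N pushes it flush; squeezed between the pads with 15 N or more it is flush with the grip.
- button (a joint): How far the button is pushed in (along the grip's -y): 0 out, 0.004 flush with the grip, 0.005 its limit. From 0.0035 on the catch is free; let out, it locks the handle at the next of three holes.
- handle (a joint): How far the handle is drawn out, along the basket's z: 0 in (start), 0.026 first stop, 0.052 second stop and end of travel. Locked at each unless the button is held in; with it held in the handle slides at 1 to 2 N past the first stop to the end, where more pull lifts the basket. It stays where it is left.
- cup: Green plastic cup upright on the counter, four potatoes in it. Round: outer diameter 58 mm at the base, 70 mm at the rim, 80 mm tall, wall 2.5 mm, 70 g. Origin: centre of the underside, z to the mouth. Drains when tipped 100 to 110 degrees; gripped across, 58 mm up (67 mm wide there), the gripper leaning 40 degrees away from the pouring lip, the hand stays out of the potatoes' way.
- potato0: One of four yellow new potatoes, 30 mm long and 24 mm thick, 13 g, smooth and damp, starting in the cup. Origin: its centre.
- potato1: One of four yellow new potatoes, 30 mm long and 24 mm thick, 13 g, smooth and damp, starting in the cup. Origin: its centre.
- potato2: One of four yellow new potatoes, 30 mm long and 24 mm thick, 13 g, smooth and damp, starting in the cup. Origin: its centre.
- potato3: One of four yellow new potatoes, 30 mm long and 24 mm thick, 13 g, smooth and damp, starting in the cup. Origin: its centre.
- lid: Bystander: flat round blue silicone lid, 202 mm diameter, 31 mm high with its knob, lying on the other cooking zone. Origin: centre of the underside.
- dish: Bystander: small white ceramic dish, 90 mm diameter, 28 mm high. Origin: centre of the underside.
- ladle: Bystander: steel ladle lying at the left end of the hob, bowl 82 mm across, 290 mm handle towards its own -x, up to 40 mm high. Origin: under the bowl.
- lunchbox: Bystander: closed orange lunchbox with white lid, 112 x 157 x 58 mm. Origin: centre of the underside.
Things that resemble listed ones, but are neither listed nor needed, are in the scene too. Of the things shaped like the cup, the green one is meant. What is shaped like the basket but blue is not meant.

How it is judged (in metres and radians):
On the way, in this order (a step that is already met when the one before it is completed fails the run):
1. the cup is tipped well over, above the pot (angle between cup's own z axis and vertical above 1 rad and horizontal distance between cup and pot below 0.25 m).
2. all four potatoes lie in the steamer basket (horizontal distance between each of potato0, potato1, potato2, potato3 and basket below 0.088 m and z of potato0 in the frame of basket between 0.015 and 0.08 m and z of potato1 in the frame of basket between 0.015 and 0.08 m and z of potato2 in the frame of basket between 0.015 and 0.08 m and z of potato3 in the frame of basket between 0.015 and 0.08 m), for 0.2 s.
3. the empty cup stands upright on the counter, let go (angle between cup's own z axis and vertical below 0.1 rad and height (world z) of cup between -0.005 and 0.012 m and linear speed of cup below 0.05 m/s and contact force between the fingers and cup below 0.1 N), for 0.2 s.
4. the handle is drawn out to its second stop, held by the fingers (value of joint handle above 0.049 m and contact force between the fingers and basket above 2 N), for 0.2 s.
At the end, for the whole second after the job is handed in: Held by its grip, handle drawn out over 49 mm, the basket hangs still, level within 14 degrees, off the pot, its origin over 80 mm above the pot's and within 80 mm of its axis, all potatoes inside; pot upright; cup upright on the counter, let go (all of step 2 and all of step 3 and all of step 4 and z of basket in the frame of pot above 0.08 m and horizontal distance between basket and pot below 0.08 m and angle between basket's own z axis and vertical below 0.25 rad and linear speed of basket below 0.05 m/s and distance between the grasp point and grip below 0.04 m and contact force between basket and pot below 0.1 N and angle between pot's own z axis and vertical below 0.05 rad); the arm keeps its last pose, push and grip.
It fails at once if the lid is pushed out of place (more than 30 mm) (distance of lid from where it was at the start of the episode above 0.03 m).
It fails at once if the dish is pushed out of place (more than 30 mm) (distance of dish from where it was at the start of the episode above 0.03 m).
It fails at once if the ladle is pushed out of place (more than 30 mm) (distance of ladle from where it was at the start of the episode above 0.03 m).
It fails at once if the lunchbox is pushed out of place (more than 30 mm) (distance of lunchbox from where it was at the start of the episode above 0.03 m).
It fails at once if the pot is pushed off its place on the burner (more than 40 mm) (distance of pot from where it was at the start of the episode above 0.04 m).
It also fails if it takes over 72 s, if anything falls off the work surface, if the arm or the gripper's body presses on something with over 40 N, if the wrist force passes 120 N, or if a joint passes its speed limit or range.

## Working session

There is one attempt and no reset: what is moved stays moved. The work goes in short steps, Python scripts to look and compute and a tool call to move; the robot and the scene stay as the last step left them, time stands still between calls to the robot, and variables do not carry over. Pictures are saved under pics/ and viewed, at most 10 in all, crops included, and the job is handed in when it is done.

Besides the shell and the picture viewer there is one more tool, called by a JSON object that holds its "api" and its "payload". move_arm: Moves the arm, as the interface text tells. Scaled input: -1 to 1 covers 0.3 m each way for a shift and pi rad each way for a turn. Its arguments: {"type":"object","properties":{"rows":{"type":"array"},"grip_force":{"type":"number"}},"required":["rows"]}

```bash
ls; mkdir -p pics; python3 - <<'E'
from bench import r,cams
import cv2,numpy as np
for n in ["side","top"]:
    c=cams.capture(n); cv2.imwrite(f"pics/{n}0.png",c["img"][:,:,::-1])
    print(n,c["fx"],c["fy"],c["cx"],c["cy"],np.round(c["R"],4).tolist(),np.round(c["t"],4).tolist())
print(r.get_obs())
E
```

```text
pics
side 455.4938142003317 455.4938142003317 323.41505942292775 198.45081537254583 [[0.9376, -0.3476, 0.0066], [-0.2432, -0.6693, -0.702], [0.2484, 0.6567, -0.7121]] [-0.5453, 0.2238, 1.3522]
top 398.1757395377668 398.1757395377668 316.89004445848104 203.54617146927959 [[-0.0077, -1.0, -0.0028], [-0.9909, 0.008, -0.1342], [0.1342, 0.0018, -0.991]] [0.0355, 0.6092, 1.3308]
{'clock': 0.1, 'joint_pos': array([ 6.21890557e+01,  7.13022504e+00,  9.46254925e+01,  9.51498828e-04,
        7.83512848e+01, -4.73326152e+00]), 'joint_velocities': array([-8.73214611e-02, -6.29628971e-02, -8.93803350e-02,  4.89283897e-05,
        5.24564747e-02, -4.07196650e-02]), 'effort': array([ 1.17514435e-03, -4.18877757e+01, -3.61097503e+01,  7.77345314e-02,
        4.61417274e-02, -7.88102989e-05]), 'tool_pos': array([0.25471497, 0.59777438, 0.40361226]), 'eef_rot': array([[-9.19972851e-01,  3.91981083e-01, -8.85697870e-04],
       [ 3.91982046e-01,  9.19971397e-01, -1.64423665e-03],
       [ 1.70307045e-04, -1.85983074e-03, -9.99998256e-01]]), 'contact_force': array([ 0.06186236, -0.16485834, -0.15147333]), 'moment': array([-0.09804605, -0.07396181,  0.03624062]), 'grasp_force': 0.0, 'finger_gap': 1.0020888705327335}
```

View pics/top0.png

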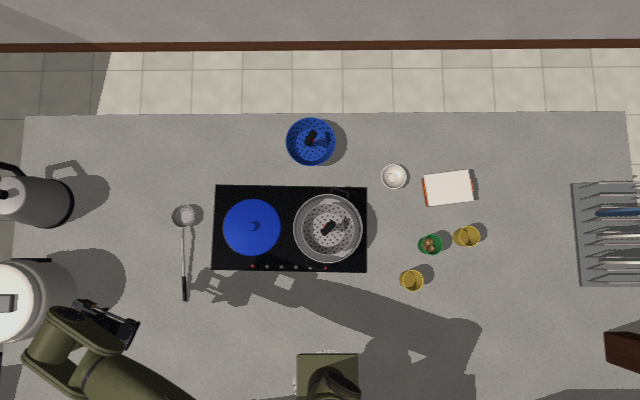

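View pics/side0.png

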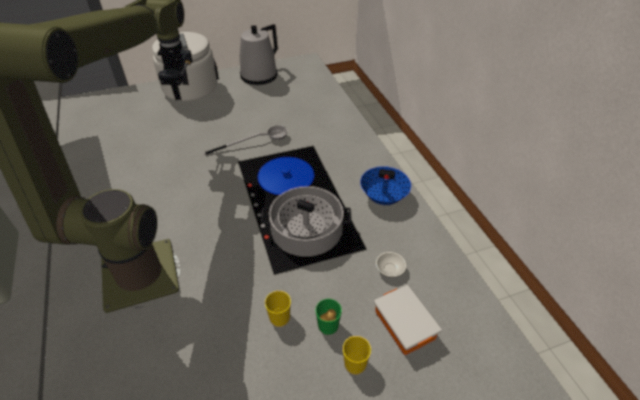

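The top view shows the green cup at (430,244), with yellow decoys at (411,280) and (467,236). The steel basket is in the pot at (328,228), and the blue decoy basket is at (311,141). I choose the green cup and the steel basket, and check both in a close crop.

```bash
python3 - <<'E'
import cv2,numpy as np
t=cv2.imread("pics/top0.png"); s=cv2.imread("pics/side0.png")
a=cv2.resize(t[184:274,285:485],None,fx=4,fy=4,interpolation=cv2.INTER_CUBIC)
b=cv2.resize(s[185:265,260:360],None,fx=3,fy=3,interpolation=cv2.INTER_CUBIC)
c=cv2.resize(s[280:360,310:410],None,fx=3,fy=3,interpolation=cv2.INTER_CUBIC)
bc=np.hstack([b,c]); bc=cv2.copyMakeBorder(bc,0,0,0,800-bc.shape[1],cv2.BORDER_CONSTANT)
cv2.imwrite("pics/crop1.png",np.vstack([a,bc]))
E
```

```text
(no output)
```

View pics/crop1.png

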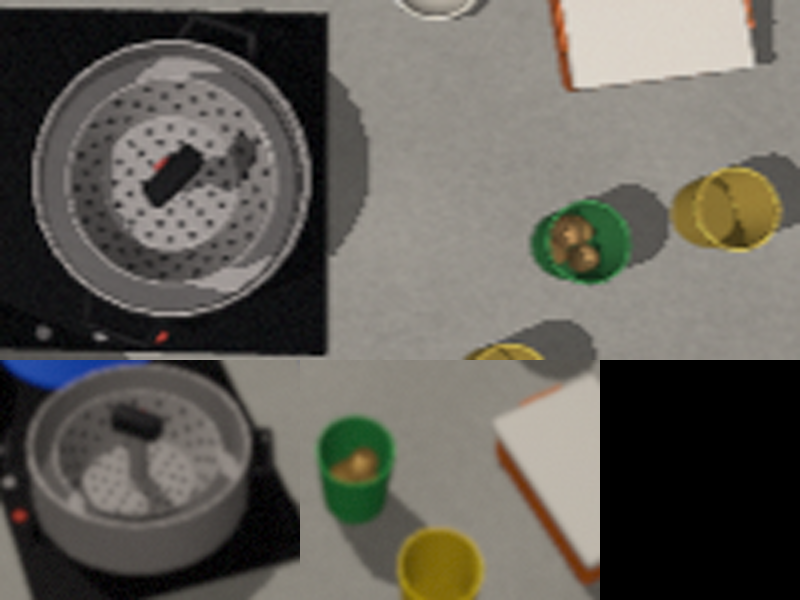

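The crop confirms both choices: the green cup holds potatoes (top view px ≈ 432,244), and the steel basket's grip is at (328,228) with the red button on its upper-left side. The tool can only yaw, so I plan to tip the cup by letting it pivot between the pads against the pot rim.

```bash
cat > h.py <<'E'
import numpy as np
from bench import r,cams
C={"side":(455.494,323.415,198.451,[[0.9376,-0.3476,0.0066],[-0.2432,-0.6693,-0.702],[0.2484,0.6567,-0.7121]],[-0.5453,0.2238,1.3522]),
"top":(398.176,316.890,203.546,[[-0.0077,-1.0,-0.0028],[-0.9909,0.008,-0.1342],[0.1342,0.0018,-0.991]],[0.0355,0.6092,1.3308])}
def at(n,u,v,z):
    f,cx,cy,R,t=C[n]; R=np.array(R); d=R.T@[(u-cx)/f,(v-cy)/f,1]; o=-R.T@np.array(t)
    return np.round(o+d*(z-o[2])/d[2],4)[:2]
def st():
    o=r.get_obs(); R=o["eef_rot"]; g=o["tool_pos"]+.171*R[:,2]
    print("clk",round(o["clock"],2),"grasp",g.round(4),"F",o["contact_force"].round(1),"gap",round(o["finger_gap"]*95,1),"gf",round(o["grasp_force"],1)); print(R.round(3).tolist(),o["joint_pos"].round(0))
    return g,R
def to(x,y,z):
    g,R=st(); print("tool-units",(R.T@(np.array([x,y,z])-g)/.3).round(3))
E
python3 - <<'E'
from h import *
k=lambda x,y:(x/4+285-.375,y/4+184-.375)
print("pot",at("top",*k(172,178.5),.084))
P=lambda x,y:at("top",*k(x,y),.126)
print("grip",P(173,175),"axis",P(194,150)-P(152,198), "button",at("top",*k(160,163),.112))
print("cup",at("top",*k(588.5,241.5),.08),at("side",328.5,306.3,.08))
print("gripside",at("side",305.5,204.8,.126))
print("yellow",at("top",411.5,278,.08),at("top",469,236,.08))
st()
E
```

```text
pot [ 0.5209 -0.0043]
grip [ 0.5206 -0.0041] axis [ 0.0383 -0.034 ] button [0.5315 0.006 ]
cup [ 0.4665 -0.3472] [ 0.469  -0.3403]
gripside [ 0.5173 -0.0145]
yellow [ 0.3566 -0.2761] [ 0.4918 -0.4715]
clk 0.1 grasp [0.2546 0.5975 0.2326] F [ 0.1 -0.2 -0.2] gap 95.2 gf 0.0
[[-0.92, 0.392, -0.001], [0.392, 0.92, -0.002], [0.0, -0.002, -1.0]] [62.  7. 95.  0. 78. -5.]
```

{"api": "move_arm", "payload": {"rows": [{"translation": [0, 0, 0], "turn": 0.0372, "grip": 1}, {"translation": [0, 0, 0], "turn": 0.0372, "grip": 1}, {"translation": [0, 0, 0], "turn": 0.0372, "grip": 1}, {"translation": [0, 0, 0], "turn": 0.0372, "grip": 1}, {"translation": [0, 0, 0], "turn": 0.0372, "grip": 1}, {"translation": [0, 0, 0], "turn": 0.0372, "grip": 1}, {"translation": [0, 0, 0], "turn": 0.0372, "grip": 1}, {"translation": [0, 0, 0], "turn": 0.0372, "grip": 1}, {"translation": [0, 0, 0], "turn": 0.0372, "grip": 1}, {"translation": [0, 0, 0], "turn": 0.0372, "grip": 1}]}}

```text
clock: 0.93
tool_pos: [0.2548, 0.5978, 0.404]
eef_rot: [[0.006, 1.0, -0.001], [1.0, -0.006, -0.001], [-0.001, -0.001, -1.0]]
contact_force: [-0.4, 0.6, -0.7]
finger_gap: 1.001
grasp_force: 0.0
```

{"api": "move_arm", "payload": {"rows": [{"translation": [-0.13, 0.03, 0], "turn": 0, "grip": 1}, {"translation": [-0.13, 0.03, 0], "turn": 0, "grip": 1}, {"translation": [-0.13, 0.03, 0], "turn": 0, "grip": 1}, {"translation": [-0.13, 0.03, 0], "turn": 0, "grip": 1}, {"translation": [-0.13, 0.03, 0], "turn": 0, "grip": 1}, {"translation": [-0.13, 0.03, 0], "turn": 0, "grip": 1}, {"translation": [-0.13, 0.03, 0], "turn": 0, "grip": 1}, {"translation": [-0.13, 0.03, 0], "turn": 0, "grip": 1}, {"translation": [-0.13, 0.03, 0], "turn": 0, "grip": 1}, {"translation": [-0.13, 0.03, 0], "turn": 0, "grip": 1}]}}

```text
clock: 1.77
tool_pos: [0.3442, 0.2061, 0.4044]
eef_rot: [[-0.0, 1.0, 0.0], [1.0, 0.0, -0.0], [-0.0, 0.0, -1.0]]
contact_force: [2.6, 0.3, 0.2]
finger_gap: 1.001
grasp_force: 0.0
```

{"api": "move_arm", "payload": {"rows": [{"translation": [-0.13, 0.03, 0], "turn": 0, "grip": 1}, {"translation": [-0.13, 0.03, 0], "turn": 0, "grip": 1}, {"translation": [-0.13, 0.03, 0], "turn": 0, "grip": 1}, {"translation": [-0.13, 0.03, 0], "turn": 0, "grip": 1}, {"translation": [-0.13, 0.03, 0], "turn": 0, "grip": 1}, {"translation": [-0.13, 0.03, 0], "turn": 0, "grip": 1}, {"translation": [-0.13, 0.03, 0], "turn": 0, "grip": 1}, {"translation": [-0.13, 0.03, 0], "turn": 0, "grip": 1}, {"translation": [-0.13, 0.03, 0], "turn": 0, "grip": 1}, {"translation": [-0.13, 0.03, 0], "turn": 0, "grip": 1}]}}

```text
clock: 2.6
tool_pos: [0.434, -0.1843, 0.4044]
eef_rot: [[0.002, 1.0, -0.0], [1.0, -0.002, 0.0], [0.0, -0.0, -1.0]]
contact_force: [1.2, 0.6, 0.5]
finger_gap: 1.002
grasp_force: 0.0
```

```bash
python3 - <<'E'
from h import *
import cv2
c=cams.capture("wrist"); cv2.imwrite("pics/w1.png",c["img"][:,:,::-1]); to(.467,-.345,.11)
print(c["fx"],c["cx"],c["cy"],np.round(c["R"],3).tolist(),np.round(c["t"],3))
E
```

```text
clk 2.65 grasp [ 0.4349 -0.1898  0.2333] F [-1.4 -4.4  1.1] gap 95.0 gf 0.0
[[0.005, 1.0, -0.0], [1.0, -0.005, -0.005], [-0.005, -0.0, -1.0]] [-30. -16. 116.  -0.  80. -30.]
tool-units [-0.515  0.11   0.413]
309.70691628693146 319.74977784010997 202.48641539601482 [[1.0, -0.0, 0.001], [-0.001, -0.966, 0.259], [0.001, -0.259, -0.966]] [-0.435 -0.207  0.341]
```

View pics/w1.png

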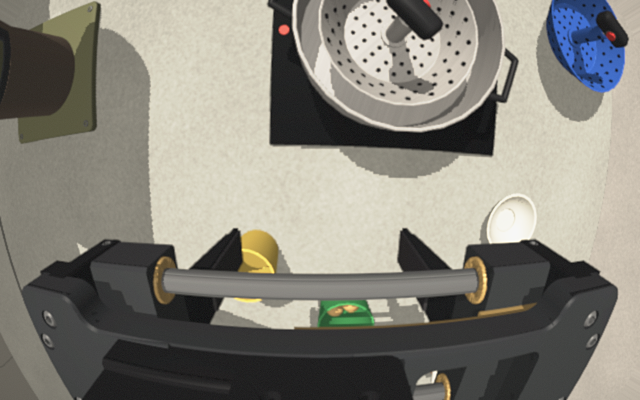

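The wrist view has the green cup at (345,315), straight ahead between the fingers, and the pot at the top. Moving over the cup and going down.

{"api": "move_arm", "payload": {"rows": [{"translation": [-0.1, 0.022, 0], "turn": 0, "grip": 1}, {"translation": [-0.1, 0.022, 0], "turn": 0, "grip": 1}, {"translation": [-0.1, 0.022, 0], "turn": 0, "grip": 1}, {"translation": [-0.1, 0.022, 0], "turn": 0, "grip": 1}, {"translation": [-0.1, 0.022, 0], "turn": 0, "grip": 1}, {"translation": [0, 0, 0], "turn": 0, "grip": 1}, {"translation": [0, 0, 0.08], "turn": 0, "grip": 1}, {"translation": [0, 0, 0.08], "turn": 0, "grip": 1}, {"translation": [0, 0, 0], "turn": 0, "grip": 1}, {"translation": [0, 0, 0], "turn": 0, "grip": 1}]}}

```text
clock: 3.48
tool_pos: [0.4667, -0.3313, 0.3549]
eef_rot: [[0.0, 1.0, -0.003], [1.0, -0.0, 0.003], [0.003, -0.003, -1.0]]
contact_force: [-0.2, -0.0, -0.1]
finger_gap: 0.999
grasp_force: 0.0
```

```bash
python3 - <<'E'
from h import *
import cv2
c=cams.capture("wrist"); to(.467,-.345,.058)
img=c["img"]; m=(img[:,:,1].astype(int)-np.maximum(img[:,:,0],img[:,:,2])>40).astype(np.uint8)
ys,xs=np.nonzero(m); print(xs.min(),xs.max(),ys.min(),ys.max(),m.sum())
f=c["fx"]
for n,(u,v) in dict(l=(xs.min(),ys[xs==xs.min()].mean()),r=(xs.max(),ys[xs==xs.max()].mean()),t=(xs[ys==ys.min()].mean(),ys.min())).items():
    d=np.array([u-c["cx"],v-c["cy"]]);q=np.hypot(*d);a=q/f
    ray=np.array(c["R"]).T@np.r_[d/q*np.sin(a),np.cos(a)];o=-np.array(c["R"]).T@c["t"]
    print(n,(u,v),(o+ray*(.08-o[2])/ray[2]).round(4))
c=cams.capture("side");cv2.imwrite("pics/s2.png",c["img"][200:400,200:440,::-1].repeat(3,0).repeat(3,1))
E
```

```text
clk 3.53 grasp [ 0.467  -0.3315  0.1858] F [-0.4  0.7  0.1] gap 94.7 gf 0.0
[[0.0, 1.0, -0.001], [1.0, -0.0, 0.001], [0.001, -0.001, -1.0]] [-41.  -1. 107.   0.  73. -41.]
tool-units [-0.045  0.     0.426]
280 358 180 263 2935
l (np.int64(280), np.float64(225.5)) [ 0.432  -0.3471  0.08  ]
r (np.int64(358), np.float64(226.0)) [ 0.5002 -0.3475  0.08  ]
t (np.float64(319.5), np.int64(180)) [ 0.4665 -0.3068  0.08  ]
```

{"api": "move_arm", "payload": {"rows": [{"translation": [-0.052, -0.003, 0], "turn": 0, "grip": 1}, {"translation": [0, 0, 0.1], "turn": 0, "grip": 1}, {"translation": [0, 0, 0.1], "turn": 0, "grip": 1}, {"translation": [0, 0, 0.1], "turn": 0, "grip": 1}, {"translation": [0, 0, 0.1], "turn": 0, "grip": 1}, {"translation": [0, 0, 0.026], "turn": 0, "grip": 1}, {"translation": [0, 0, 0], "turn": 0, "grip": 1}, {"translation": [0, 0, 0], "turn": 0, "grip": 0.2}, {"translation": [0, 0, 0], "turn": 0, "grip": 0.2}, {"translation": [0, 0, 0], "turn": 0, "grip": 0.2}], "grip_force": 5}}

```text
clock: 4.42
tool_pos: [0.4672, -0.3487, 0.2319]
eef_rot: [[0.001, 1.0, 0.004], [1.0, -0.001, -0.003], [-0.003, 0.004, -1.0]]
contact_force: [0.6, -0.0, 0.9]
finger_gap: 0.849
grasp_force: 0.0
```

{"api": "move_arm", "payload": {"rows": [{"translation": [0, 0, 0], "turn": 0, "grip": 0.2}, {"translation": [0, 0, 0], "turn": 0, "grip": 0.2}, {"translation": [0, 0, 0], "turn": 0, "grip": 0.2}], "grip_force": 5}}

```text
clock: 4.67
tool_pos: [0.4667, -0.3482, 0.2306]
eef_rot: [[0.001, 1.0, 0.002], [1.0, -0.0, -0.002], [-0.002, 0.002, -1.0]]
contact_force: [-2.3, 0.4, 4.7]
finger_gap: 0.727
grasp_force: 5.0
```

```bash
python3 -c "
from h import *
to(.466,-.17,.130)"
```

```text
clk 4.67 grasp [ 0.4669 -0.3486  0.0596] F [-2.3  0.4  4.7] gap 69.0 gf 5.0
[[0.001, 1.0, 0.002], [1.0, -0.0, -0.002], [-0.002, 0.002, -1.0]] [-42.   8. 111.  -0.  60. -42.]
tool-units [ 0.595 -0.003 -0.236]
```

{"api": "move_arm", "payload": {"rows": [{"translation": [0, 0, -0.046], "turn": 0, "grip": 0}, {"translation": [0, 0, -0.09], "turn": 0, "grip": 0}, {"translation": [0, 0, -0.09], "turn": 0, "grip": 0}, {"translation": [0.04, 0.01, 0], "turn": 0, "grip": 0}, {"translation": [0.09, 0.022, 0], "turn": 0, "grip": 0}, {"translation": [0.12, 0.029, 0], "turn": 0, "grip": 0}, {"translation": [0.12, 0.029, 0], "turn": 0, "grip": 0}, {"translation": [0.12, 0.029, 0], "turn": 0, "grip": 0}, {"translation": [0.09, 0.022, 0], "turn": 0, "grip": 0}, {"translation": [0.04, 0.01, 0], "turn": 0, "grip": 0}]}}

```text
clock: 5.5
tool_pos: [0.5117, -0.1583, 0.2962]
eef_rot: [[-0.002, 1.0, -0.001], [1.0, 0.002, 0.002], [0.002, -0.001, -1.0]]
contact_force: [-0.8, -0.3, -1.0]
finger_gap: 0.725
grasp_force: 5.0
```

{"api": "move_arm", "payload": {"rows": [{"translation": [0, 0, 0], "turn": 0, "grip": 0}, {"translation": [0.017, 0, 0], "turn": 0, "grip": 0}, {"translation": [0.033, 0, 0], "turn": 0, "grip": 0}, {"translation": [0.033, 0, 0], "turn": 0, "grip": 0}]}}

```text
clock: 5.83
tool_pos: [0.5115, -0.1374, 0.2968]
eef_rot: [[0.003, 1.0, -0.0], [1.0, -0.003, -0.0], [-0.0, -0.0, -1.0]]
contact_force: [-0.0, -1.3, -0.1]
finger_gap: 0.724
grasp_force: 5.0
```

```bash
python3 -c "
from h import *
import cv2
st()
c=cams.capture('side')['img'][130:330,220:420,::-1];d=cams.capture('top')['img'][170:270,280:480,::-1]
z=lambda a,k:cv2.resize(a,None,fx=k,fy=k,interpolation=cv2.INTER_CUBIC)
cv2.imwrite('pics/p1.png',np.vstack([z(c,2)[:400],z(d,2)]))"
```

```text
clk 5.83 grasp [ 0.5115 -0.1374  0.1258] F [-0.  -1.3 -0.1] gap 68.8 gf 5.0
[[0.003, 1.0, -0.0], [1.0, -0.003, -0.0], [-0.0, -0.0, -1.0]] [-21.  -3. 116.  -0.  67. -21.]
```

View pics/p1.png

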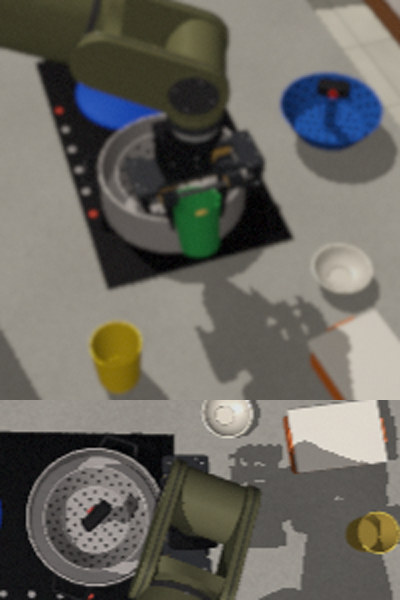

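The cup, seen at (200,220) in the side half, is against the pot's rim and upright or slightly tilted. The pot hasn't visibly moved. I push on.

{"api": "move_arm", "payload": {"rows": [{"translation": [0.02, 0, 0], "turn": 0, "grip": 0}, {"translation": [0.02, 0, 0], "turn": 0, "grip": 0}, {"translation": [0.02, 0, 0], "turn": 0, "grip": 0}, {"translation": [0.02, 0, 0], "turn": 0, "grip": 0}, {"translation": [0, 0, 0], "turn": 0, "grip": 0}]}}

```text
clock: 6.35
tool_pos: [0.5117, -0.112, 0.2967]
eef_rot: [[-0.0, 1.0, 0.0], [1.0, 0.0, 0.0], [0.0, 0.0, -1.0]]
contact_force: [-0.3, -1.3, -0.9]
finger_gap: 0.718
grasp_force: 5.0
```

```bash
python3 -c "
from h import *
import cv2
st()
c=cams.capture('side')['img'][170:270,260:360,::-1];d=cams.capture('top')['img'][170:270,280:380,::-1]
z=lambda a,k:cv2.resize(a,None,fx=k,fy=k,interpolation=cv2.INTER_CUBIC)
cv2.imwrite('pics/p2.png',np.hstack([z(c,4),z(d,4)]))"
```

```text
clk 6.35 grasp [ 0.5117 -0.112   0.1257] F [-0.3 -1.3 -0.9] gap 68.2 gf 5.0
[[-0.0, 1.0, 0.0], [1.0, 0.0, 0.0], [0.0, 0.0, -1.0]] [-18.  -4. 116.   0.  67. -18.]
```

View pics/p2.png

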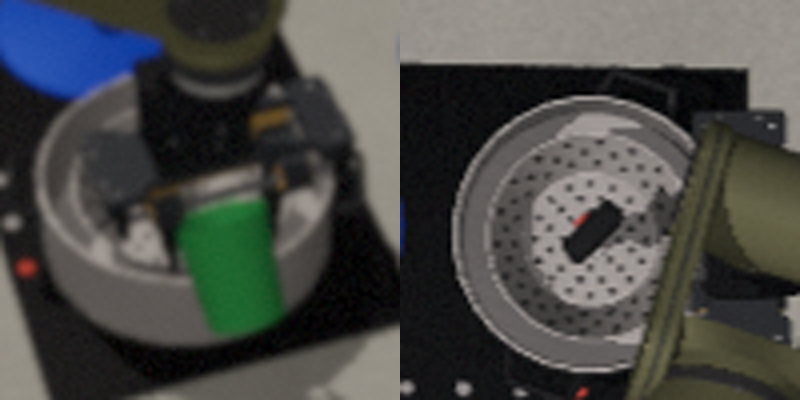

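The cup is pivoting mouth-first into the pot, about 50–60° over in the left half at (230,260). The pot's left edge is still at px 293. Now I push on and lower.

{"api": "move_arm", "payload": {"rows": [{"translation": [0.02, 0, 0], "turn": 0, "grip": 0}, {"translation": [0.02, 0, 0], "turn": 0, "grip": 0}, {"translation": [0.02, 0, 0], "turn": 0, "grip": 0}, {"translation": [0.02, 0, 0], "turn": 0, "grip": 0}, {"translation": [0.006, 0, 0.014], "turn": 0, "grip": 0}, {"translation": [0.006, 0, 0.014], "turn": 0, "grip": 0}, {"translation": [0.006, 0, 0.014], "turn": 0, "grip": 0}, {"translation": [0.006, 0, 0.014], "turn": 0, "grip": 0}, {"translation": [0.006, 0, 0.01], "turn": 0, "grip": 0}, {"translation": [0, 0, 0], "turn": 0, "grip": 0}]}}

```text
clock: 7.28
tool_pos: [0.5117, -0.0796, 0.2762]
eef_rot: [[0.0, 1.0, -0.001], [1.0, -0.0, 0.001], [0.001, -0.001, -1.0]]
contact_force: [0.5, 0.3, -0.1]
finger_gap: 0.718
grasp_force: 5.0
```

{"api": "move_arm", "payload": {"rows": [{"translation": [0, 0, 0], "turn": 0, "grip": 0}, {"translation": [0, 0, 0], "turn": 0, "grip": 0}, {"translation": [0, 0, 0], "turn": 0, "grip": 0}, {"translation": [0, 0, 0], "turn": 0, "grip": 0}]}}

```text
clock: 7.62
tool_pos: [0.5116, -0.08, 0.2767]
eef_rot: [[0.001, 1.0, -0.001], [1.0, -0.001, 0.0], [0.0, -0.001, -1.0]]
contact_force: [-0.1, -0.3, 0.0]
finger_gap: 0.718
grasp_force: 5.0
```

```bash
python3 -c "
from h import *
import cv2
st()
c=cams.capture('side')['img'][170:270,260:360,::-1];d=cams.capture('top')['img'][170:270,280:380,::-1];w=cams.capture('wrist')['img'][0:300,120:520,::-1]
z=lambda a,k:cv2.resize(a,None,fx=k,fy=k,interpolation=cv2.INTER_CUBIC)
cv2.imwrite('pics/p3.png',np.vstack([np.hstack([z(c,3),z(d,3)]),cv2.copyMakeBorder(w,0,0,0,200,0)]))"
```

```text
clk 7.62 grasp [ 0.5115 -0.08    0.1057] F [-0.1 -0.3  0. ] gap 68.2 gf 5.0
[[0.001, 1.0, -0.001], [1.0, -0.001, 0.0], [0.0, -0.001, -1.0]] [-15.  -3. 118.  -0.  65. -15.]
```

View pics/p3.png

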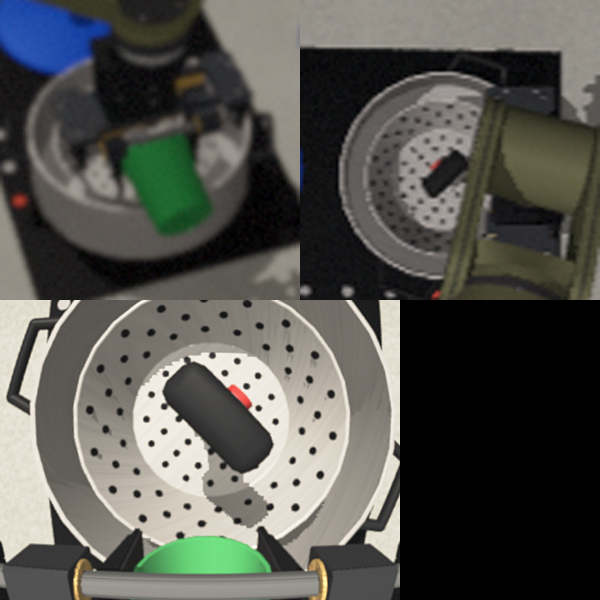

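```bash
cat >> h.py <<'E'
def yz(n,u,v,x):
    f,cx,cy,R,t=C[n]; R=np.array(R); d=R.T@[(u-cx)/f,(v-cy)/f,1]; o=-R.T@np.array(t)
    return np.round(o+d*(x-o[0])/d[0],4)[1:]
E
python3 - <<'E'
from h import *
for p in [(183,215),(208,208),(158,225)]: print(yz("side",p[0]/3+260-.33,p[1]/3+170-.33,.5115))
import cv2
c=cams.capture('side')['img'][190:265,290:340,::-1]
cv2.imwrite('pics/p4.png',cv2.resize(c,None,fx=8,fy=8,interpolation=cv2.INTER_CUBIC))
E
```

```text
[-0.1644  0.1265]
[-0.2268  0.2079]
[-0.0904  0.0252]
```

View pics/p4.png

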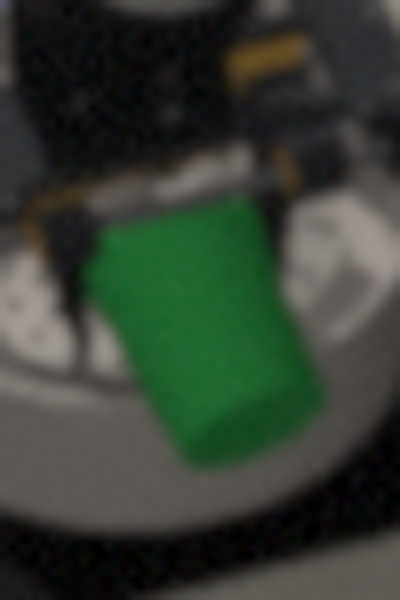

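```bash
python3 - <<'E'
from h import *
f,cx,cy,R,t=C["side"];R=np.array(R)
ph=np.linspace(0,2*np.pi,200)
for a in (.058,.066):
  for T in range(50,121,10):
    th=np.radians(T);u=np.array([0,np.sin(th),np.cos(th)]);n=np.array([0,np.cos(th),-np.sin(th)])
    P=np.array([.5115,-.08,.1057])-a*u+.029*(np.outer(np.cos(ph),n)+np.outer(np.sin(ph),[1,0,0]))
    q=P@R.T+t;px=np.c_[cx+f*q[:,0]/q[:,2]-290,cy+f*q[:,1]/q[:,2]-190]*8
    print(a,T,"cen",px.mean(0).round(),"x",px[:,0].min().round(),px[:,0].max().round(),"y",px[:,1].min().round(),px[:,1].max().round())
E
```

```text
0.058 50 cen [208. 431.] x 132.0 283.0 y 410.0 453.0
0.058 60 cen [213. 429.] x 137.0 288.0 y 403.0 454.0
0.058 70 cen [217. 421.] x 141.0 292.0 y 386.0 456.0
0.058 80 cen [219. 410.] x 144.0 294.0 y 364.0 454.0
0.058 90 cen [220. 394.] x 144.0 295.0 y 337.0 449.0
0.058 100 cen [219. 374.] x 142.0 295.0 y 308.0 438.0
0.058 110 cen [216. 351.] x 139.0 293.0 y 278.0 423.0
0.058 120 cen [212. 326.] x 134.0 290.0 y 248.0 404.0
0.066 50 cen [213. 452.] x 138.0 289.0 y 431.0 474.0
0.066 60 cen [219. 449.] x 144.0 295.0 y 424.0 475.0
0.066 70 cen [224. 441.] x 148.0 299.0 y 407.0 475.0
0.066 80 cen [226. 428.] x 151.0 302.0 y 382.0 473.0
0.066 90 cen [227. 410.] x 151.0 303.0 y 354.0 465.0
0.066 100 cen [226. 388.] x 150.0 303.0 y 322.0 452.0
0.066 110 cen [223. 362.] x 146.0 301.0 y 288.0 434.0
0.066 120 cen [219. 333.] x 140.0 297.0 y 254.0 411.0
```

The cup's base is at (260,420) in the crop, so it is about 75° over and yawed slightly. The potatoes haven't left it. I'll go further in for a longer lever, then lower.

{"api": "move_arm", "payload": {"rows": [{"translation": [0, 0, -0.03], "turn": 0, "grip": 0}, {"translation": [0.015, -0.005, -0.02], "turn": 0, "grip": 0}, {"translation": [0.02, -0.005, 0], "turn": 0, "grip": 0}, {"translation": [0.018, -0.005, 0], "turn": 0, "grip": 0}, {"translation": [0, 0, 0.02], "turn": 0, "grip": 0}, {"translation": [0, 0, 0.02], "turn": 0, "grip": 0}, {"translation": [0, 0, 0.015], "turn": 0, "grip": 0}, {"translation": [0, 0, 0.01], "turn": 0, "grip": 0}, {"translation": [0, 0, 0.01], "turn": 0, "grip": 0}, {"translation": [0, 0, 0], "turn": 0, "grip": 0}]}}

```text
clock: 8.65
tool_pos: [0.5071, -0.064, 0.2685]
eef_rot: [[0.001, 1.0, -0.001], [1.0, -0.001, 0.0], [0.0, -0.001, -1.0]]
contact_force: [-0.3, 0.1, 1.2]
finger_gap: 0.721
grasp_force: 5.0
```

```bash
python3 -c "
from h import *
import cv2
st()
c=cams.capture('side')['img'][180:260,260:340,::-1];w=cams.capture('wrist')['img'][0:300,120:520,::-1]
z=lambda a,k:cv2.resize(a,None,fx=k,fy=k,interpolation=cv2.INTER_CUBIC)
cv2.imwrite('pics/p5.png',np.hstack([z(c,5)[:300],w]))"
```

```text
clk 8.65 grasp [ 0.5069 -0.064   0.0975] F [-0.3  0.1  1.2] gap 68.5 gf 5.0
[[0.001, 1.0, -0.001], [1.0, -0.001, 0.0], [0.0, -0.001, -1.0]] [-13.  -3. 119.  -0.  64. -13.]
```

View pics/p5.png

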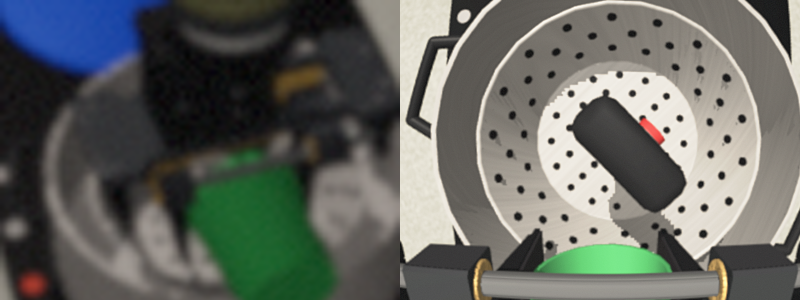

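The crop still shows the cup short of draining: base at lower right (280,270), and no potatoes in the basket in the wrist view. I'll now measure the cup's tilt by a model fit instead of by eye.

```bash
cat > fit.py <<'E'
from h import *
import cv2
from scipy.optimize import differential_evolution as DE
def proj(c,P):
    q=P@np.array(c["R"]).T+c["t"]
    if c["w"]:
        rr=np.hypot(q[:,0],q[:,1]);a=np.arctan2(rr,q[:,2])*c["fx"]/np.maximum(rr,1e-9)
        return np.c_[c["cx"]+a*q[:,0],c["cy"]+a*q[:,1]]
    return np.c_[c["cx"]+c["fx"]*q[:,0]/q[:,2],c["cy"]+c["fx"]*q[:,1]/q[:,2]]
def green(i): i=i.astype(int);return (i[:,:,1]-np.maximum(i[:,:,0],i[:,:,2])>25)
def cup_pts(c,th,psi):
    u=np.array([np.sin(th)*np.sin(psi),np.sin(th)*np.cos(psi),np.cos(th)])
    e=np.array([np.cos(psi),-np.sin(psi),0]);n=np.cross(u,e)
    ph=np.linspace(0,2*np.pi,40);k=np.outer(np.cos(ph),e)+np.outer(np.sin(ph),n)
    return np.vstack([c-.04*u+.029*k,c+.04*u+.035*k])   # c = centre of cup
def fit(views=("side","wrist"),show=True):
    g=st()[0] if show else None
    V=[]
    for n in views:
        c=cams.capture(n);c["w"]=n=="wrist";i=c["img"];m=green(i);V.append((c,m,(i.max(2)<70)&~m))
    def cost(p):
        s=0
        for c,m,d in V:
            h=cv2.convexHull((proj(c,cup_pts(p[:3],p[3],p[4]))*16).astype(np.int32))
            k=np.zeros(m.shape,np.uint8);cv2.fillConvexPoly(k,h,1,shift=4);k=k>0
            if c["w"]: s+=.15*((m&~k).sum())       # wrist: only must cover
            else: s+=(m&~k).sum()+(k&~m&~d).sum()+.05*(k&d).sum()
        return s
    g0=g
    b=[(g0[0]-.04,g0[0]+.04),(g0[1]-.06,g0[1]+.03),(g0[2]-.05,g0[2]+.04),(-.3,2.4),(-.6,.6)]
    R=DE(cost,b,popsize=15,maxiter=60,seed=1,polish=False);p=R.x
    u=np.array([np.sin(p[3])*np.sin(p[4]),np.sin(p[3])*np.cos(p[4]),np.cos(p[3])])
    print("cup c",p[:3].round(3),"base",(p[:3]-.04*u).round(3),"tilt",np.degrees(p[3]).round(),"yaw",np.degrees(p[4]).round(),"cost",round(R.fun),"along grip",((g-p[:3])@u+.04).round(3))
    for c,m,d in V:
        if c["w"]:
            i=c["img"].astype(int);br=(i[:,:,0]-i[:,:,2]>40)&(i[:,:,0]-i[:,:,1]<70)&(i[:,:,0]-i[:,:,1]>5);br[260:]=0
            nl,_,s,ce=cv2.connectedComponentsWithStats(br.astype(np.uint8))
            print("brown",[(s[k,4],ce[k].round().tolist()) for k in range(1,nl) if s[k,4]>60])
if __name__=="__main__": fit()
E
python3 fit.py
```

```text
clk 8.75 grasp [ 0.5069 -0.0642  0.0979] F [ 0.5 -0.2 -0.6] gap 68.0 gf 5.0
[[0.001, 1.0, -0.001], [1.0, -0.001, -0.0], [-0.0, -0.001, -1.0]] [-13.  -3. 119.  -0.  64. -13.]
cup c [ 0.516 -0.08   0.093] base [ 0.526 -0.098  0.058] tilt 30.0 yaw -29.0 cost 53 along grip 0.054
brown []
```

```bash
python3 - <<'E'
import re
s=open('fit.py').read()
s=s.replace('''    R=DE(cost,b,popsize=15,maxiter=60,seed=1,polish=False);p=R.x
''','''    best=None
    for T in np.radians(grid):
        b[3]=(T-.087,T+.087);R1=DE(cost,b,popsize=8,maxiter=25,seed=1,polish=False)
        u=np.array([np.sin(R1.x[3])*np.sin(R1.x[4]),np.sin(R1.x[3])*np.cos(R1.x[4]),np.cos(R1.x[3])])
        print(round(np.degrees(T)),round(R1.fun),"c-g",(R1.x[:3]-g).round(3),"base",(R1.x[:3]-.04*u).round(3),"yaw",np.degrees(R1.x[4]).round())
        if best is None or R1.fun<best.fun: best=R1
    R=best;p=R.x
''').replace('show=True)','show=True,grid=range(20,121,10))')
open('fit.py','w').write(s)
E
time python3 fit.py
```

```text
clk 8.85 grasp [ 0.507  -0.0642  0.0981] F [ 0.1  0.8 -0.6] gap 68.1 gf 5.0
[[0.001, 1.0, -0.001], [1.0, -0.001, -0.0], [-0.0, -0.001, -1.0]] [-13.  -3. 119.  -0.  64. -13.]
20 52 c-g [ 0.009 -0.017 -0.007] base [ 0.525 -0.094  0.055] yaw -33.0
30 55 c-g [ 0.009 -0.016 -0.005] base [ 0.525 -0.097  0.058] yaw -29.0
40 61 c-g [ 0.007 -0.025  0.002] base [ 0.521 -0.116  0.07 ] yaw -16.0
50 65 c-g [ 0.008 -0.025  0.   ] base [ 0.521 -0.117  0.07 ] yaw -13.0
60 67 c-g [ 0.004 -0.033  0.009] base [ 0.515 -0.132  0.089] yaw -7.0
70 70 c-g [ 0.004 -0.034  0.011] base [ 0.515 -0.134  0.093] yaw -6.0
80 73 c-g [ 0.003 -0.035  0.018] base [ 0.512 -0.139  0.113] yaw -3.0
90 72 c-g [ 0.003 -0.036  0.02 ] base [ 0.513 -0.14   0.115] yaw -4.0
100 90 c-g [ 0.003 -0.035  0.017] base [ 0.509 -0.139  0.12 ] yaw 1.0
110 115 c-g [ 0.003 -0.033  0.012] base [ 0.509 -0.136  0.121] yaw 2.0
120 166 c-g [ 0.003 -0.03   0.014] base [ 0.507 -0.13   0.129] yaw 5.0
cup c [ 0.516 -0.081  0.092] base [ 0.525 -0.094  0.055] tilt 24.0 yaw -33.0 cost 52 along grip 0.054
brown []
real	0m27.619s
user	0m24.436s
sys	0m0.137s
```

```bash
python3 - <<'E'
s=open('fit.py').read()
s=s.replace("s+=.15*((m&~k).sum())       # wrist: only must cover","s+=.3*((m&~k).sum()+(k&~m&~d)[:258].sum())")
open('fit.py','w').write(s)
from h import *
import cv2
c=cams.capture("wrist")["img"]
for v in range(238,272,4): print(v,[tuple(int(q) for q in c[v,u]) for u in range(265,400,15)])
E
python3 fit.py
```

```text
238 [(203, 194, 182), (208, 198, 186), (36, 36, 34), (215, 207, 194), (218, 211, 198), (220, 215, 202), (118, 113, 107), (124, 120, 112), (39, 39, 39)]
242 [(136, 131, 123), (206, 197, 184), (92, 89, 83), (214, 203, 191), (213, 205, 191), (224, 215, 204), (226, 220, 206), (123, 117, 110), (52, 48, 49)]
246 [(95, 92, 87), (209, 200, 188), (208, 200, 187), (111, 219, 126), (121, 233, 140), (116, 229, 135), (161, 191, 151), (122, 118, 110), (48, 44, 45)]
250 [(160, 154, 144), (212, 201, 190), (98, 205, 115), (111, 222, 128), (117, 229, 136), (119, 231, 139), (114, 226, 132), (128, 143, 119), (42, 39, 38)]
254 [(117, 113, 107), (91, 184, 104), (99, 204, 115), (111, 222, 128), (117, 229, 136), (119, 232, 138), (114, 225, 131), (100, 207, 117), (44, 42, 42)]
258 [(133, 124, 118), (84, 170, 97), (99, 203, 115), (109, 220, 126), (119, 230, 137), (121, 232, 139), (115, 226, 132), (100, 205, 116), (44, 42, 41)]
262 [(86, 174, 99), (84, 170, 98), (97, 201, 113), (110, 221, 128), (117, 229, 136), (120, 231, 138), (115, 225, 131), (99, 204, 114), (80, 163, 92)]
266 [(62, 126, 72), (83, 166, 95), 
[... 628 characters left out ...]
0.126  0.083] yaw -5.0
50 202 c-g [ 0.004 -0.035  0.016] base [ 0.513 -0.129  0.088] yaw -3.0
60 168 c-g [ 0.004 -0.039  0.018] base [ 0.514 -0.139  0.099] yaw -5.0
70 141 c-g [ 0.003 -0.038  0.022] base [ 0.512 -0.141  0.11 ] yaw -3.0
80 93 c-g [ 0.004 -0.038  0.021] base [ 0.512 -0.142  0.114] yaw -2.0
90 91 c-g [ 0.003 -0.037  0.021] base [ 0.514 -0.141  0.118] yaw -5.0
100 127 c-g [ 0.002 -0.035  0.019] base [ 0.513 -0.139  0.121] yaw -4.0
110 240 c-g [ 0.003 -0.033  0.017] base [ 0.511 -0.136  0.126] yaw -2.0
120 335 c-g [ 0.003 -0.029  0.022] base [ 0.51  -0.128  0.139] yaw 0.0
cup c [ 0.511 -0.101  0.119] base [ 0.514 -0.141  0.118] tilt 88.0 yaw -5.0 cost 91 along grip 0.076
brown []
```

Fit: the cup lies about 88° over, across the pot rim. It has slid up in the pads to the palm, so lowering now forces the mouth down. I'll centre a little and lower 14 mm.

{"api": "move_arm", "payload": {"rows": [{"translation": [0.01, 0.016, 0], "turn": 0, "grip": 0}, {"translation": [0.01, 0.016, 0], "turn": 0, "grip": 0}, {"translation": [0.01, 0.016, 0], "turn": 0, "grip": 0}, {"translation": [0, 0, 0.012], "turn": 0, "grip": 0}, {"translation": [0, 0, 0.012], "turn": 0, "grip": 0}, {"translation": [0, 0, 0.012], "turn": 0, "grip": 0}, {"translation": [0, 0, 0.01], "turn": 0, "grip": 0}, {"translation": [0, 0, 0], "turn": 0, "grip": 0}, {"translation": [0, 0, 0], "turn": 0, "grip": 0}]}}

```text
clock: 9.85
tool_pos: [0.5214, -0.0551, 0.2551]
eef_rot: [[0.001, 1.0, -0.001], [1.0, -0.001, -0.0], [-0.0, -0.001, -1.0]]
contact_force: [-0.2, -0.3, -1.1]
finger_gap: 0.717
grasp_force: 5.0
```

```bash
sed -i 's/range(20,121,10)/range(60,131,10)/' fit.py; python3 fit.py
```

```text
clk 9.85 grasp [ 0.5212 -0.0551  0.0841] F [-0.2 -0.3 -1.1] gap 68.1 gf 5.0
[[0.001, 1.0, -0.001], [1.0, -0.001, -0.0], [-0.0, -0.001, -1.0]] [-12.  -1. 118.  -0.  63. -12.]
60 268 c-g [ 0.005 -0.038  0.034] base [ 0.525 -0.129  0.102] yaw 1.0
70 235 c-g [ 0.003 -0.038  0.034] base [ 0.526 -0.132  0.107] yaw -4.0
80 191 c-g [ 0.003 -0.038  0.034] base [ 0.527 -0.133  0.115] yaw -4.0
90 136 c-g [ 0.003 -0.036  0.032] base [ 0.528 -0.131  0.119] yaw -5.0
100 93 c-g [ 0.003 -0.036  0.029] base [ 0.527 -0.13   0.121] yaw -4.0
110 91 c-g [ 0.003 -0.035  0.029] base [ 0.526 -0.128  0.124] yaw -3.0
120 162 c-g [ 0.001 -0.031  0.028] base [ 0.522 -0.122  0.129] yaw 0.0
130 209 c-g [ 0.003 -0.032  0.036] base [ 0.525 -0.12   0.143] yaw -2.0
cup c [ 0.524 -0.09   0.113] base [ 0.526 -0.128  0.124] tilt 106.0 yaw -3.0 cost 91 along grip 0.081
brown [(np.int32(334), [295.0, 210.0]), (np.int32(645), [320.0, 251.0])]
```

About 105° now, and potatoes are appearing in the wrist view. I let them roll with a gentle shake.

{"api": "move_arm", "payload": {"rows": [{"translation": [0, 0, 0], "turn": 0, "grip": 0}, {"translation": [0, 0.012, 0], "turn": 0, "grip": 0}, {"translation": [0, -0.012, 0], "turn": 0, "grip": 0}, {"translation": [0, 0.012, 0], "turn": 0, "grip": 0}, {"translation": [0, -0.012, 0], "turn": 0, "grip": 0}, {"translation": [0, 0, 0], "turn": 0, "grip": 0}]}}

```text
clock: 10.45
tool_pos: [0.5214, -0.055, 0.2556]
eef_rot: [[0.001, 1.0, -0.0], [1.0, -0.001, -0.0], [-0.0, -0.0, -1.0]]
contact_force: [0.2, -0.0, 1.0]
finger_gap: 0.72
grasp_force: 5.0
```

```bash
sed -i 's/range(60,131,10)/range(90,131,10)/' fit.py; python3 fit.py; python3 - <<'E'
from h import *
import cv2
c=cams.capture("top");i=c["img"].astype(int);br=(i[:,:,0]-i[:,:,2]>35)&(i[:,:,0]-i[:,:,1]<70)
br[:,:280]=0;br[:,380:]=0;br[:180]=0;br[265:]=0
n,_,s,ce=cv2.connectedComponentsWithStats(br.astype(np.uint8));print([(s[k,4],ce[k].round().tolist(),at("top",*ce[k],.04)) for k in range(1,n) if s[k,4]>5])
E
```

```text
clk 10.45 grasp [ 0.5214 -0.055   0.0846] F [ 0.2 -0.   1. ] gap 68.4 gf 5.0
[[0.001, 1.0, -0.0], [1.0, -0.001, -0.0], [-0.0, -0.0, -1.0]] [-12.  -1. 118.  -0.  63. -12.]
90 100 c-g [ 0.004 -0.036  0.032] base [ 0.527 -0.131  0.12 ] yaw -3.0
100 77 c-g [ 0.003 -0.035  0.03 ] base [ 0.527 -0.129  0.122] yaw -4.0
110 90 c-g [ 0.003 -0.034  0.029] base [ 0.525 -0.127  0.124] yaw -2.0
120 195 c-g [ 0.003 -0.03   0.027] base [ 0.526 -0.121  0.129] yaw -2.0
130 223 c-g [ 0.003 -0.031  0.036] base [ 0.525 -0.118  0.144] yaw -1.0
cup c [ 0.525 -0.09   0.114] base [ 0.527 -0.129  0.122] tilt 101.0 yaw -4.0 cost 77 along grip 0.081
brown [(np.int32(1337), [385.0, 134.0]), (np.int32(262), [269.0, 121.0]), (np.int32(1148), [290.0, 224.0]), (np.int32(61), [373.0, 222.0])]
[(np.int32(48), [321.0, 217.0], array([0.5642, 0.0156])), (np.int32(7), [324.0, 225.0], array([0.5358, 0.006 ])), (np.int32(28), [322.0, 237.0], array([0.4941, 0.0144]))]
```

{"api": "move_arm", "payload": {"rows": [{"translation": [0, 0, -0.03], "turn": 0, "grip": 0}, {"translation": [0, 0, -0.03], "turn": 0, "grip": 0}, {"translation": [0, 0, -0.03], "turn": 0, "grip": 0}, {"translation": [0, 0, -0.03], "turn": 0, "grip": 0}, {"translation": [0, 0, -0.03], "turn": 0, "grip": 0}, {"translation": [0, 0, -0.03], "turn": 0, "grip": 0}, {"translation": [0, 0, -0.03], "turn": 0, "grip": 0}, {"translation": [0, 0, 0], "turn": 0, "grip": 0}]}}

```text
clock: 11.27
tool_pos: [0.5224, -0.0551, 0.3215]
eef_rot: [[0.001, 1.0, 0.004], [1.0, -0.001, -0.001], [-0.001, 0.004, -1.0]]
contact_force: [-0.3, 0.6, -0.1]
finger_gap: 0.719
grasp_force: 5.0
```

```bash
sed -i 's/range(90,131,10)/range(0,121,12)/' fit.py; python3 fit.py; python3 - <<'E'
from h import *
import cv2
w=cams.capture('wrist')['img'][0:300,120:520,::-1];s=cams.capture('side')['img'][150:250,260:360,::-1];t=cams.capture('top')['img'][170:270,280:380,::-1]
z=lambda a,k:cv2.resize(a,None,fx=k,fy=k,interpolation=cv2.INTER_CUBIC)
cv2.imwrite('pics/p6.png',np.vstack([np.hstack([z(s,4)[:300],w]),cv2.copyMakeBorder(z(t,3),0,0,0,500,0)]))
E
```

```text
clk 11.27 grasp [ 0.5231 -0.0553  0.1505] F [-0.3  0.6 -0.1] gap 68.3 gf 5.0
[[0.001, 1.0, 0.004], [1.0, -0.001, -0.001], [-0.001, 0.004, -1.0]] [-12.  -5. 115.   0.  70. -12.]
0 531 c-g [ 0.002 -0.021  0.038] base [ 0.527 -0.079  0.149] yaw -32.0
12 369 c-g [ 0.005 -0.023  0.015] base [ 0.535 -0.087  0.127] yaw -34.0
24 210 c-g [ 0.007 -0.023  0.016] base [ 0.538 -0.092  0.13 ] yaw -34.0
36 272 c-g [ 0.006 -0.03   0.026] base [ 0.532 -0.109  0.145] yaw -7.0
48 284 c-g [ 0.005 -0.033  0.027] base [ 0.529 -0.116  0.149] yaw -2.0
60 259 c-g [ 0.003 -0.038  0.03 ] base [ 0.527 -0.129  0.163] yaw -1.0
72 229 c-g [ 0.004 -0.037  0.035] base [ 0.529 -0.131  0.177] yaw -3.0
84 165 c-g [ 0.004 -0.036  0.033] base [ 0.531 -0.131  0.183] yaw -6.0
96 92 c-g [ 0.003 -0.034  0.029] base [ 0.528 -0.129  0.187] yaw -3.0
108 85 c-g [ 0.002 -0.034  0.027] base [ 0.528 -0.128  0.187] yaw -3.0
120 186 c-g [ 0.002 -0.03   0.026] base [ 0.526 -0.121  0.193] yaw -2.0
cup c [ 0.525 -0.089  0.177] base [ 0.528 -0.128  0.187] tilt 104.0 yaw -3.0 cost 85 along grip 0.08
brown [(np.int32(789), [372.0, 133.0]), (np.int32(237), [275.0, 136.0]), (np.int32(349), [353.0, 195.0]), (np.int32(709), [299.0, 199.0])]
```

Four brown blobs are now in the basket in the wrist view, so the cup is empty, but it is stuck at about 104° in the pads. I'll lay it on free counter, regrip it nearer the middle, and use the pot rim under its lip to swing it upright.

{"api": "move_arm", "payload": {"rows": [{"translation": [-0.05, -0.007, 0], "turn": 0, "grip": 0}, {"translation": [-0.11, -0.014, 0], "turn": 0, "grip": 0}, {"translation": [-0.12, -0.014, 0], "turn": 0, "grip": 0}, {"translation": [-0.12, -0.014, 0], "turn": 0, "grip": 0}, {"translation": [-0.12, -0.014, 0], "turn": 0, "grip": 0}, {"translation": [-0.08, -0.014, 0], "turn": 0, "grip": 0}, {"translation": [0, 0, 0.1], "turn": 0, "grip": 0}, {"translation": [0, 0, 0.1], "turn": 0, "grip": 0}, {"translation": [0, 0, 0.1], "turn": 0, "grip": 0}, {"translation": [0, 0, 0.07], "turn": 0, "grip": 0}]}}

```text
clock: 12.35
tool_pos: [0.4972, -0.2347, 0.2041]
eef_rot: [[0.001, 1.0, -0.004], [1.0, -0.001, 0.002], [0.002, -0.004, -1.0]]
contact_force: [-0.3, 0.4, -0.9]
finger_gap: 0.713
grasp_force: 5.0
```

```bash
python3 fit.py
```

```text
clk 12.35 grasp [ 0.4965 -0.2343  0.0331] F [-0.3  0.4 -0.9] gap 67.8 gf 5.0
[[0.001, 1.0, -0.004], [1.0, -0.001, 0.002], [0.002, -0.004, -1.0]] [-31.   7. 116.  -0.  58. -31.]
0 553 c-g [ 0.001 -0.018  0.033] base [ 0.498 -0.256  0.027] yaw -12.0
12 344 c-g [ 0.006 -0.023  0.003] base [ 0.509 -0.267 -0.002] yaw -31.0
24 171 c-g [ 0.009 -0.023  0.007] base [ 0.514 -0.271  0.004] yaw -34.0
36 227 c-g [ 0.006 -0.028  0.016] base [ 0.509 -0.285  0.017] yaw -15.0
48 234 c-g [ 0.006 -0.031  0.024] base [ 0.508 -0.293  0.029] yaw -12.0
60 230 c-g [ 0.004 -0.035  0.028] base [ 0.504 -0.306  0.044] yaw -5.0
72 169 c-g [ 0.003 -0.036  0.028] base [ 0.502 -0.31   0.052] yaw -4.0
84 108 c-g [ 0.001 -0.035  0.027] base [ 0.501 -0.309  0.06 ] yaw -4.0
96 86 c-g [ 0.002 -0.034  0.026] base [ 0.5   -0.308  0.062] yaw -2.0
108 122 c-g [ 0.001 -0.031  0.024] base [ 0.5   -0.304  0.067] yaw -4.0
120 220 c-g [-0.    -0.026  0.028] base [ 0.497 -0.296  0.08 ] yaw -1.0
cup c [ 0.499 -0.268  0.059] base [ 0.5   -0.308  0.062] tilt 95.0 yaw -2.0 cost 86 along grip 0.076
brown []
```

{"api": "move_arm", "payload": {"rows": [{"translation": [0, 0, 0.02], "turn": 0, "grip": 0}, {"translation": [0, 0, 0.013], "turn": 0, "grip": 0}, {"translation": [0, 0, 0], "turn": 0, "grip": 0}, {"translation": [0, 0, 0], "turn": 0, "grip": 0.6}, {"translation": [0, 0, 0], "turn": 0, "grip": 0.65}, {"translation": [0, 0, 0], "turn": 0, "grip": 0.7}, {"translation": [0, 0, 0], "turn": 0, "grip": 0.7}, {"translation": [0, 0, 0], "turn": 0, "grip": 0.7}]}}

```text
clock: 13.12
tool_pos: [0.4986, -0.2351, 0.1983]
eef_rot: [[0.001, 1.0, 0.001], [1.0, -0.001, -0.001], [-0.001, 0.001, -1.0]]
contact_force: [0.2, 0.3, -0.4]
finger_gap: 0.851
grasp_force: 0.0
```

```bash
sed -i 's/range(0,121,12)/range(0,121,15)/' fit.py; python3 fit.py
```

```text
clk 13.12 grasp [ 0.4988 -0.2352  0.0273] F [ 0.2  0.3 -0.4] gap 80.9 gf 0.0
[[0.001, 1.0, 0.001], [1.0, -0.001, -0.001], [-0.001, 0.001, -1.0]] [-31.   7. 116.  -0.  57. -31.]
0 575 c-g [ 0.006 -0.029 -0.012] base [ 0.506 -0.266 -0.025] yaw -34.0
15 233 c-g [ 0.008 -0.026 -0.016] base [ 0.514 -0.272 -0.026] yaw -33.0
30 231 c-g [ 0.007 -0.031 -0.003] base [ 0.51  -0.289 -0.009] yaw -11.0
45 180 c-g [ 0.005 -0.036  0.004] base [ 0.507 -0.302  0.005] yaw -6.0
60 156 c-g [ 0.004 -0.039  0.007] base [ 0.505 -0.31   0.018] yaw -3.0
75 130 c-g [ 0.005 -0.039  0.007] base [ 0.506 -0.313  0.022] yaw -3.0
90 115 c-g [ 0.004 -0.038  0.008] base [ 0.506 -0.313  0.033] yaw -4.0
105 241 c-g [ 0.004 -0.035  0.005] base [ 0.504 -0.31   0.04 ] yaw -1.0
120 313 c-g [ 0.004 -0.036  0.005] base [ 0.499 -0.304  0.055] yaw 6.0
cup c [ 0.503 -0.273  0.036] base [ 0.506 -0.313  0.033] tilt 86.0 yaw -4.0 cost 115 along grip 0.077
brown []
```

{"api": "move_arm", "payload": {"rows": [{"translation": [0, 0.016, -0.022], "turn": 0, "grip": 0.9}, {"translation": [-0.03, 0, 0], "turn": 0, "grip": 0.9}, {"translation": [-0.03, 0, 0], "turn": 0, "grip": 0.9}, {"translation": [-0.018, 0, 0], "turn": 0, "grip": 0.9}, {"translation": [0, 0, 0], "turn": 0, "grip": 0.2}, {"translation": [0, 0, 0], "turn": 0, "grip": 0.2}, {"translation": [0, 0, 0], "turn": 0, "grip": 0.2}, {"translation": [0, 0, 0], "turn": 0, "grip": 0.2}, {"translation": [0, 0, 0], "turn": 0, "grip": 0.2}], "grip_force": 5}}

```text
clock: 13.97
tool_pos: [0.5031, -0.2582, 0.2041]
eef_rot: [[0.0, 1.0, -0.001], [1.0, -0.0, 0.0], [0.0, -0.001, -1.0]]
contact_force: [-0.1, -0.3, -0.5]
finger_gap: 0.699
grasp_force: 5.0
```

{"api": "move_arm", "payload": {"rows": [{"translation": [0, 0, -0.06], "turn": 0, "grip": 0}, {"translation": [0, 0, -0.08], "turn": 0, "grip": 0}, {"translation": [0, 0, -0.08], "turn": 0, "grip": 0}, {"translation": [0, 0, -0.08], "turn": 0, "grip": 0}, {"translation": [0, 0, -0.04], "turn": 0, "grip": 0}, {"translation": [0, 0, 0], "turn": 0, "grip": 0}], "grip_force": 4}}

```text
clock: 14.47
tool_pos: [0.5042, -0.2588, 0.3101]
eef_rot: [[0.0, 1.0, 0.006], [1.0, -0.0, -0.004], [-0.004, 0.006, -1.0]]
contact_force: [1.0, -0.5, 0.3]
finger_gap: 0.51
grasp_force: 0.0
```

```bash
python3 fit.py
```

```text
clk 14.47 grasp [ 0.5052 -0.2594  0.1391] F [ 1.  -0.5  0.3] gap 48.4 gf 0.0
[[0.0, 1.0, 0.006], [1.0, -0.0, -0.004], [-0.004, 0.006, -1.0]] [-33.   1. 110.   0.  68. -33.]
0 2577 c-g [-0.027 -0.032  0.027] base [ 0.478 -0.29   0.126] yaw -22.0
15 2586 c-g [-0.027 -0.03   0.027] base [ 0.474 -0.297  0.127] yaw 28.0
30 1536 c-g [-0.007  0.026 -0.05 ] base [ 0.491 -0.252  0.054] yaw 19.0
45 1645 c-g [-0.008  0.023 -0.05 ] base [ 0.489 -0.261  0.059] yaw 20.0
60 1651 c-g [-0.007  0.023 -0.05 ] base [ 0.491 -0.271  0.071] yaw 13.0
75 1624 c-g [-0.006  0.025 -0.05 ] base [ 0.491 -0.272  0.079] yaw 13.0
90 1632 c-g [-0.006  0.029 -0.05 ] base [ 0.492 -0.269  0.086] yaw 11.0
105 1598 c-g [-0.007  0.024 -0.05 ] base [ 0.489 -0.272  0.103] yaw 14.0
120 1579 c-g [-0.007  0.02  -0.05 ] base [ 0.492 -0.272  0.112] yaw 11.0
cup c [ 0.498 -0.234  0.089] base [ 0.491 -0.252  0.054] tilt 29.0 yaw 19.0 cost 1536 along grip 0.073
brown [(np.int32(4592), [151.0, 225.0])]
```

The cup slipped out of the pads. I'll find where it lies.

```bash
python3 - <<'E'
s=open('fit.py').read()
s=s.replace('show=True,grid','show=True,bb=None,grid').replace("    best=None\n","    if bb: b=bb\n    best=None\n")
open('fit.py','w').write(s)
E
sed -i 's/(-.6,.6)\]/(-.6,.6)]/' fit.py
cat > fl.py <<'E'
from fit import *
for n in("side","top","wrist"):
    m=green(cams.capture(n)["img"]);ys,xs=np.nonzero(m);print(n,m.sum(),(xs.min(),xs.max(),ys.min(),ys.max()) if m.any() else "")
    if n!="wrist":print(at(n,xs.mean(),ys.mean(),.034))
fit(views=("side","top"),grid=(0,90),bb=[(.40,.60),(-.4,-.15),(.02,.05),0,(-3.2,3.2)])
E
python3 fl.py
```

```text
side 548 (np.int64(313), np.int64(338), np.int64(259), np.int64(291))
[ 0.5081 -0.2173]
top 306 (np.int64(381), np.int64(402), np.int64(223), np.int64(243))
[ 0.5095 -0.2216]
wrist 8245 (np.int64(270), np.int64(372), np.int64(123), np.int64(224))
clk 14.72 grasp [ 0.5021 -0.2577  0.1331] F [-0.8 -0.1 -0.4] gap 47.6 gf 0.0
[[0.001, 1.0, -0.003], [1.0, -0.001, 0.002], [0.002, -0.003, -1.0]] [-33.   1. 111.  -0.  68. -33.]
0 87 c-g [ 0.002  0.039 -0.088] base [ 0.505 -0.22   0.006] yaw -45.0
90 220 c-g [ 0.003  0.039 -0.084] base [ 0.49  -0.255  0.053] yaw 24.0
cup c [ 0.504 -0.219  0.046] base [ 0.505 -0.22   0.006] tilt 2.0 yaw -45.0 cost 87 along grip 0.126
```

```bash
sed -i 's/grid=(0,90)/grid=(0,10,90,170,180)/' fl.py; python3 fl.py; python3 - <<'E'
from h import *
import cv2
w=cams.capture("wrist")["img"];s=cams.capture("side")["img"];t=cams.capture("top")["img"]
z=lambda a,k:cv2.resize(a,None,fx=k,fy=k,interpolation=cv2.INTER_CUBIC)[:,:,::-1]
cv2.imwrite("pics/p7.png",np.vstack([np.hstack([z(s[235:310,290:365],5)[:375],z(t[195:270,340:415],5)]),cv2.copyMakeBorder(w[20:245,120:520,::-1],0,0,0,350,0)]))
E
```

```text
side 535 (np.int64(313), np.int64(337), np.int64(259), np.int64(291))
[ 0.5069 -0.2175]
top 308 (np.int64(381), np.int64(402), np.int64(223), np.int64(243))
[ 0.5094 -0.2217]
wrist 8166 (np.int64(269), np.int64(371), np.int64(122), np.int64(223))
clk 14.97 grasp [ 0.5029 -0.2582  0.1345] F [0.3 0.5 0.3] gap 47.2 gf 0.0
[[0.001, 1.0, -0.001], [1.0, -0.001, 0.001], [0.001, -0.001, -1.0]] [-33.   1. 111.  -0.  68. -33.]
0 88 c-g [ 0.001  0.039 -0.09 ] base [ 0.504 -0.22   0.005] yaw -56.0
10 101 c-g [ 0.002  0.039 -0.089] base [ 0.507 -0.222  0.006] yaw -27.0
90 222 c-g [ 0.003  0.04  -0.085] base [ 0.491 -0.255  0.053] yaw 21.0
170 161 c-g [ 0.002  0.042 -0.085] base [ 0.501 -0.207  0.089] yaw 156.0
180 182 c-g [ 0.005  0.039 -0.085] base [ 0.509 -0.22   0.09 ] yaw 90.0
cup c [ 0.504 -0.22   0.045] base [ 0.504 -0.22   0.005] tilt 2.0 yaw -56.0 cost 88 along grip 0.129
```

View pics/p7.png

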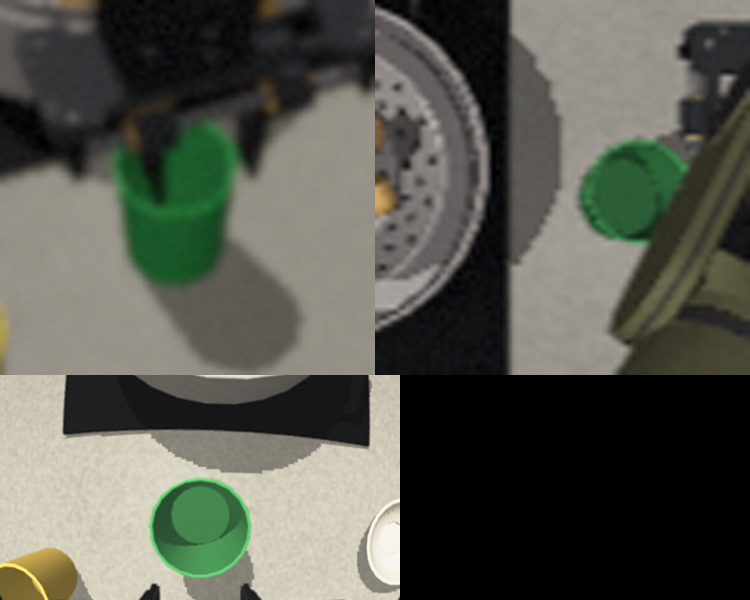

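The green cup stands upright, empty and released on the counter (left half (175,200), top half (635,190)), and two potatoes show in the basket at the crop edge. The lying cup evidently righted itself. Step 3 is done, so I go to the basket's grip.

{"api": "move_arm", "payload": {"rows": [{"translation": [0, 0, -0.11], "turn": 0, "grip": 0.2}, {"translation": [0, 0, -0.11], "turn": 0, "grip": 0.2}, {"translation": [0, 0, -0.11], "turn": 0, "grip": 0.2}, {"translation": [0.11, 0.01, 0], "turn": 0, "grip": 0.2}, {"translation": [0.11, 0.01, 0], "turn": 0, "grip": 0.2}, {"translation": [0.11, 0.01, 0], "turn": 0, "grip": 0.2}, {"translation": [0.11, 0.01, 0], "turn": 0, "grip": 0.2}, {"translation": [0.11, 0.01, 0], "turn": 0, "grip": 0.2}, {"translation": [0.11, 0.01, 0], "turn": 0, "grip": 0.2}, {"translation": [0, 0, 0], "turn": 0, "grip": 0.2}]}}

```text
clock: 16.05
tool_pos: [0.5214, -0.0563, 0.4056]
eef_rot: [[-0.004, 1.0, 0.001], [1.0, 0.004, 0.002], [0.002, 0.001, -1.0]]
contact_force: [0.4, -1.1, 0.2]
finger_gap: 0.601
grasp_force: 0.0
```

```bash
cat > bk.py <<'E'
from h import *
import cv2
g,R=st()
c=cams.capture("wrist");i=c["img"].astype(int);f=c["fx"];Rc=np.array(c["R"]);o=-Rc.T@np.array(c["t"])
def W(u,v,z):
    d=np.array([u-c["cx"],v-c["cy"]]);q=np.hypot(*d)+1e-9;a=q/f
    ray=Rc.T@np.r_[d/q*np.sin(a),np.cos(a)];return o+ray*(z-o[2])/ray[2]
# rectify plane z=.126 to a metric map, 1 mm/px, 200 mm square about expected basket
def rect(z,ctr=(.52,-.005),n=240):
    X,Y=np.meshgrid(ctr[0]+(np.arange(n)-n/2)*1e-3,ctr[1]+(np.arange(n)-n/2)*1e-3)
    P=np.stack([X,Y,np.full_like(X,z)],-1).reshape(-1,3);q=P@Rc.T+np.array(c["t"])
    rr=np.hypot(q[:,0],q[:,1]);a=np.arctan2(rr,q[:,2])*f/rr
    u=(c["cx"]+a*q[:,0]).reshape(X.shape).astype(np.float32);v=(c["cy"]+a*q[:,1]).reshape(X.shape).astype(np.float32)
    return cv2.remap(c["img"],u,v,cv2.INTER_LINEAR).astype(int),X,Y
for z in(.126,):
    m,X,Y=rect(z);dk=((m.max(2)<75)&(np.hypot(X-.52,Y+.005)<.055)).astype(np.uint8)
    n,l,s,ce=cv2.connectedComponentsWithStats(dk);k=1+np.argmax(s[1:,4]);p=np.argwhere(l==k)[:,::-1].astype(np.float32)
    (a,b),(w,h),an=cv2.minAreaRect(p);print("grip",.52+(a-120)/1e3,-.005+(b-120)/1e3,"size",w,h,"ang",an,"area",s[k,4])
m,X,Y=rect(.112);rd=(m[:,:,0]-m[:,:,1]>80)&(m[:,:,0]>120)&(np.hypot(X-.52,Y+.005)<.05);print("button",X[rd].mean(),Y[rd].mean(),rd.sum())
br=(i[:,:,0]-i[:,:,2]>40)&(i[:,:,0]-i[:,:,1]<70)&(i[:,:,0]-i[:,:,1]>5)
n,_,s,ce=cv2.connectedComponentsWithStats(br.astype(np.uint8));print("brown",[(int(s[k,4]),W(*ce[k],.04)[:2].round(3)) for k in range(1,n) if s[k,4]>40])
E
python3 bk.py
```

```text
clk 16.05 grasp [ 0.5215 -0.056   0.2346] F [ 0.4 -1.1  0.2] gap 57.1 gf 0.0
[[-0.004, 1.0, 0.001], [1.0, 0.004, 0.002], [0.002, 0.001, -1.0]] [-12.  -9. 110.   0.  79. -12.]
grip 0.5195000152587891 -0.005999992370605469 size 24.748737335205078 51.61879348754883 ang 45.0 area 1080
button 0.5303076923076924 0.004096153846153847 52
brown [(462, array([0.568, 0.008])), (238, array([0.488, 0.003])), (321, array([ 0.55 , -0.044])), (415, array([ 0.506, -0.049])), (453, array([ 0.388, -0.188])), (502, array([ 0.658, -0.187])), (861, array([ 0.641, -0.246]))]
```

Four potatoes are seen inside the basket, and the grip is at (0.520, -0.005) with its button side about 45° round. I align over it.

{"api": "move_arm", "payload": {"rows": [{"translation": [0.085, -0.003, 0], "turn": -0.0357, "grip": 0.3}, {"translation": [0.08, 0.007, 0], "turn": -0.0357, "grip": 0.3}, {"translation": [0, 0, 0], "turn": -0.0357, "grip": 0.3}, {"translation": [0, 0, 0], "turn": -0.0357, "grip": 0.3}, {"translation": [0, 0, 0], "turn": -0.0357, "grip": 0.3}, {"translation": [0, 0, 0], "turn": -0.0357, "grip": 0.3}, {"translation": [0, 0, 0], "turn": -0.0358, "grip": 0.3}, {"translation": [0, 0, 0], "turn": 0, "grip": 0.3}]}}

```text
clock: 16.77
tool_pos: [0.52, -0.0118, 0.4053]
eef_rot: [[-0.707, 0.707, -0.0], [0.707, 0.707, -0.0], [-0.0, -0.0, -1.0]]
contact_force: [-0.4, 0.2, 0.3]
finger_gap: 0.65
grasp_force: 0.0
```

```bash
python3 bk.py; python3 -c "
from h import *
to(.520,-.005,.113)"
```

```text
clk 16.77 grasp [ 0.52   -0.0119  0.2343] F [-0.4  0.2  0.3] gap 61.7 gf 0.0
[[-0.707, 0.707, -0.0], [0.707, 0.707, -0.0], [-0.0, -0.0, -1.0]] [ -7. -10. 111.  -0.  79. -52.]
grip 0.5175023803710938 -0.004568870544433594 size 25.099565505981445 54.049354553222656 ang 46.97492980957031 area 1122
button 0.53046 0.004280000000000001 50
brown [(433, array([0.493, 0.003])), (395, array([ 0.505, -0.049])), (421, array([0.568, 0.008])), (1860, array([ 0.342, -0.277])), (120, array([ 0.544, -0.048])), (504, array([ 0.511, -0.208])), (501, array([ 0.717, -0.002])), (932, array([ 0.741, -0.063])), (64, array([ 0.203, -1.037]))]
clk 16.82 grasp [ 0.52   -0.0118  0.2344] F [0.4 0.1 0.1] gap 61.9 gf 0.0
[[-0.704, 0.71, 0.0], [0.71, 0.704, -0.0], [-0.0, -0.0, -1.0]] [ -7. -10. 111.  -0.  79. -52.]
tool-units [0.016 0.016 0.405]
```

{"api": "move_arm", "payload": {"rows": [{"translation": [0.016, 0.014, 0], "turn": -0.011, "grip": 0.3}, {"translation": [0, 0, 0.1], "turn": 0, "grip": 0.3}, {"translation": [0, 0, 0.1], "turn": 0, "grip": 0.3}, {"translation": [0, 0, 0.1], "turn": 0, "grip": 0.3}, {"translation": [0, 0, 0.07], "turn": 0, "grip": 0.3}, {"translation": [0, 0, 0.034], "turn": 0, "grip": 0.3}, {"translation": [0, 0, 0], "turn": 0, "grip": -1}, {"translation": [0, 0, 0], "turn": 0, "grip": -1}, {"translation": [0, 0, 0], "turn": 0, "grip": -1}, {"translation": [0, 0, 0], "turn": 0, "grip": -1}], "grip_force": 30}}

```text
clock: 17.65
tool_pos: [0.5204, -0.0046, 0.2864]
eef_rot: [[-0.731, 0.683, 0.004], [0.683, 0.731, -0.0], [-0.003, 0.002, -1.0]]
contact_force: [0.2, 0.1, 0.6]
finger_gap: 0.426
grasp_force: 0.0
```

{"api": "move_arm", "payload": {"rows": [{"translation": [0, 0, 0], "turn": 0, "grip": -1}, {"translation": [0, 0, 0], "turn": 0, "grip": -1}, {"translation": [0, 0, 0], "turn": 0, "grip": -1}, {"translation": [0, 0, 0], "turn": 0, "grip": -1}]}}

```text
clock: 17.98
tool_pos: [0.5199, -0.0048, 0.2855]
eef_rot: [[-0.731, 0.683, 0.002], [0.683, 0.731, -0.001], [-0.002, 0.0, -1.0]]
contact_force: [-1.1, -2.1, 6.5]
finger_gap: 0.257
grasp_force: 29.7
```

```bash
python3 -c "
from h import *
st()"
```

```text
clk 17.98 grasp [ 0.5203 -0.005   0.1145] F [-1.1 -2.1  6.5] gap 24.5 gf 29.7
[[-0.731, 0.683, 0.002], [0.683, 0.731, -0.001], [-0.002, 0.0, -1.0]] [ -6.  -3. 117.  -0.  66. -53.]
```

Gap 24.5 mm at 30 N, so the button is flush. I draw the handle out slowly.

{"api": "move_arm", "payload": {"rows": [{"translation": [0, 0, -0.02], "turn": 0, "grip": -1}, {"translation": [0, 0, -0.02], "turn": 0, "grip": -1}, {"translation": [0, 0, -0.02], "turn": 0, "grip": -1}, {"translation": [0, 0, -0.02], "turn": 0, "grip": -1}, {"translation": [0, 0, -0.02], "turn": 0, "grip": -1}, {"translation": [0, 0, -0.02], "turn": 0, "grip": -1}, {"translation": [0, 0, -0.02], "turn": 0, "grip": -1}, {"translation": [0, 0, -0.02], "turn": 0, "grip": -1}, {"translation": [0, 0, -0.013], "turn": 0, "grip": -1}, {"translation": [0, 0, 0], "turn": 0, "grip": -1}]}}

```text
clock: 18.82
tool_pos: [0.5196, -0.0044, 0.3374]
eef_rot: [[-0.731, 0.683, 0.001], [0.683, 0.731, -0.0], [-0.0, 0.0, -1.0]]
contact_force: [-1.1, -0.3, 0.5]
finger_gap: 0.249
grasp_force: 29.8
```

{"api": "move_arm", "payload": {"rows": [{"translation": [0, 0, -0.01], "turn": 0, "grip": -1}, {"translation": [0, 0, 0], "turn": 0, "grip": -1}, {"translation": [0, 0, 0], "turn": 0, "grip": -1}]}}

```text
clock: 19.07
tool_pos: [0.5193, -0.0044, 0.3384]
eef_rot: [[-0.731, 0.683, -0.001], [0.683, 0.731, 0.0], [0.001, -0.0, -1.0]]
contact_force: [0.1, -0.9, -5.5]
finger_gap: 0.25
grasp_force: 29.8
```

```bash
python3 -c "
from h import *
st()"; python3 bk.py|tail -1
```

```text
clk 19.07 grasp [ 0.5192 -0.0043  0.1674] F [ 0.1 -0.9 -5.5] gap 23.7 gf 29.8
[[-0.731, 0.683, -0.001], [0.683, 0.731, 0.0], [0.001, -0.0, -1.0]] [ -6.  -7. 115.   0.  72. -53.]
brown [(664, array([0.492, 0.003])), (591, array([ 0.505, -0.048])), (630, array([0.567, 0.011])), (2151, array([ 0.339, -0.278])), (348, array([ 0.554, -0.102])), (335, array([ 0.62 , -0.032])), (1043, array([ 0.644, -0.077]))]bk.py:19: RuntimeWarning: Mean of empty slice.
  m,X,Y=rect(.112);rd=(m[:,:,0]-m[:,:,1]>80)&(m[:,:,0]>120)&(np.hypot(X-.52,Y+.005)<.05);print("button",X[rd].mean(),Y[rd].mean(),rd.sum())
  ret = ret.dtype.type(ret / rcount)
```

After 53 mm of travel the basket's weight (5.5 N) came on, so the handle is at its second stop. Now I lift.

{"api": "move_arm", "payload": {"rows": [{"translation": [0, 0, -0.015], "turn": 0, "grip": -1}, {"translation": [0, 0, -0.02], "turn": 0, "grip": -1}, {"translation": [0, 0, -0.025], "turn": 0, "grip": -1}, {"translation": [0, 0, -0.03], "turn": 0, "grip": -1}, {"translation": [0, 0, -0.03], "turn": 0, "grip": -1}, {"translation": [0, 0, -0.03], "turn": 0, "grip": -1}, {"translation": [0, 0, -0.03], "turn": 0, "grip": -1}, {"translation": [0, 0, -0.03], "turn": 0, "grip": -1}, {"translation": [0, 0, -0.03], "turn": 0, "grip": -1}, {"translation": [0, 0, -0.03], "turn": 0, "grip": -1}]}}

```text
clock: 19.95
tool_pos: [0.5195, -0.0045, 0.4211]
eef_rot: [[-0.731, 0.683, 0.0], [0.683, 0.731, -0.0], [-0.0, 0.0, -1.0]]
contact_force: [0.6, -0.6, -4.2]
finger_gap: 0.253
grasp_force: 29.8
```

{"api": "move_arm", "payload": {"rows": [{"translation": [0, 0, -0.025], "turn": 0, "grip": -1}, {"translation": [0, 0, -0.02], "turn": 0, "grip": -1}, {"translation": [0, 0, -0.015], "turn": 0, "grip": -1}, {"translation": [0, 0, -0.01], "turn": 0, "grip": -1}, {"translation": [0, 0, 0], "turn": 0, "grip": -1}, {"translation": [0, 0, 0], "turn": 0, "grip": -1}, {"translation": [0, 0, 0], "turn": 0, "grip": -1}, {"translation": [0, 0, 0], "turn": 0, "grip": -1}, {"translation": [0, 0, 0], "turn": 0, "grip": -1}, {"translation": [0, 0, 0], "turn": 0, "grip": -1}]}}

```text
clock: 20.78
tool_pos: [0.5195, -0.0045, 0.4407]
eef_rot: [[-0.731, 0.683, -0.001], [0.683, 0.731, 0.0], [0.0, -0.0, -1.0]]
contact_force: [0.2, 0.2, -4.6]
finger_gap: 0.253
grasp_force: 29.8
```

```bash
python3 bk.py 2>/dev/null|sed -n '1,2p;$p'; python3 - <<'E'
from fit import *
c=cams.capture("side");i=c["img"].astype(int);br=(i[:,:,0]-i[:,:,2]>30)&(i[:,:,0]-i[:,:,1]<70)
n,_,s,ce=cv2.connectedComponentsWithStats(br.astype(np.uint8));print("side brown",[(int(s[k,4]),ce[k].round().tolist()) for k in range(1,n) if s[k,4]>8 and 240<ce[k][0]<380 and 100<ce[k][1]<280])
# basket rim: where the bright rim ellipse is expected, level vs tilted: project expected rim & floor
ph=np.linspace(0,2*np.pi,9)[:-1]
for z in (.168,.108): print(proj({**c,"w":0},np.c_[.52+.088*np.cos(ph),-.005+.088*np.sin(ph),np.full(8,z)]).round().tolist())
fit(views=("side","top"),grid=(0,10,90),bb=[(.45,.56),(-.27,-.17),(.02,.05),0,(-3.2,3.2)])
E
```

```text
clk 20.78 grasp [ 0.5194 -0.0045  0.2697] F [ 0.2  0.2 -4.6] gap 24.1 gf 29.8
[[-0.731, 0.683, -0.001], [0.683, 0.731, 0.0], [0.0, -0.0, -1.0]] [ -6. -11. 109.  -0.  82. -53.]
brown [(664, array([ 0.501, -0.012])), (1989, array([ 0.345, -0.282])), (592, array([ 0.52 , -0.083])), (626, array([ 0.604, -0.002])), (354, array([ 0.587, -0.157])), (334, array([ 0.677, -0.06 ])), (1018, array([ 0.709, -0.123]))]
side brown [(12, [314.0, 145.0]), (12, [307.0, 156.0]), (14, [249.0, 185.0]), (70, [317.0, 191.0]), (66, [295.0, 199.0]), (71, [317.0, 204.0]), (66, [304.0, 209.0]), (17, [266.0, 236.0])]
[[333.0, 186.0], [318.0, 175.0], [296.0, 174.0], [279.0, 184.0], [277.0, 200.0], [291.0, 212.0], [315.0, 213.0], [332.0, 202.0]]
[[332.0, 200.0], [318.0, 188.0], [297.0, 188.0], [280.0, 198.0], [278.0, 214.0], [292.0, 226.0], [315.0, 227.0], [332.0, 215.0]]
clk 20.88 grasp [ 0.5194 -0.0044  0.2699] F [ 0.1 -0.  -4.3] gap 24.0 gf 29.8
[[-0.731, 0.683, -0.0], [0.683, 0.731, 0.0], [0.0, -0.0, -1.0]] [ -6. -11. 109.  -0.  82. -53.]
0 95 c-g [-0.015 -0.216 -0.223] base [ 0.505 -0.222  0.007] yaw 142.0
10 97 c-g [-0.015 -0.215 -0.223] base [ 0.504 -0.223  0.007] yaw 7.0
90 273 c-g [-0.012 -0.208 -0.22 ] base [ 0.512 -0.173  0.047] yaw -172.0
cup c [ 0.504 -0.22   0.047] base [ 0.505 -0.222  0.007] tilt -4.0 yaw 142.0 cost 95 along grip 0.273
```

The wrist view is unchanged relative to the basket, so it is level. The side view shows four potatoes, the full weight hangs on the tool, and the cup is upright. I hand in.

```bash
python3 -c "
from bench import r
print(r.finish_job())"
```

```text
the job is handed in; nothing more can be done
None
```

I handed the job in at about 21 s: the basket with all four potatoes is held level above the pot, about 34 mm clear of the rim with its handle fully out. The empty green cup stands upright on the counter, though it righted itself after slipping from the gripper. The hand-in returned no verdict, so this rests on my camera and force readings.

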